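# Demagnetise ground press-tool parts by the trayful

### The job

Take the magnetism out of the freshly ground steel parts standing on the cardboard: load all of them into the plywood carrying tray and set the tray squarely on the demagnetiser's steel plate. With the tray lying there, push the strength slider from off up to the brass pointer and let go; then, with the field still on, lift the tray off, carry it level and set it down wholly on the black rubber mat, square to it. Only then slide the strength fully back to off; never tip the tray, keep the parts in it, and leave the pointer and the other things on the bench alone.

Things in the scene. Friction and masses are not known exactly. Their poses are not given: they have to be found in the camera images.
- tray: Loose plywood tote tray, 300 g: 150 (x) x 220 (y) x 35 mm high, walls and floor 6 mm. End uprights (40 mm wide, at y = +-107 mm, 74 mm high) carry a lath handle over its middle (x = 0), so parts go in on either side, in two bays 63 x 208 mm. Origin: centre of its underside. Loaded evenly it hangs level. Starts left or right of the demagnetiser, turned up to 0.2 rad.
- handle (a point): Middle of the tray's lath handle, 65 mm above the tray's underside; the lath is 14 mm wide (tray x), 18 mm high and 208 mm long (tray y), flat-sided. Pinch it here across tray x. Axes as the tray's.
- demag: Plate demagnetiser, fixed: grey housing 160 (x) x 250 (y) mm with a flat steel work plate of that size on top, 45 mm above the bench; at its front (-x, towards the robot) a lower control apron 90 (x) x 150 (y) mm, 35 mm high, with the strength slider. Origin: on the bench under the work plate's centre. Turned up to 0.1 rad.
- plate (a point): Centre of the steel work plate's top face, 45 mm above the bench; x and y as the demagnetiser's. The tray's long side lies along y.
- strength (a joint): Strength slider in a straight slot on the apron: 0 m = off (the -y end), up to 0.090 m = full (the +y end, demagnetiser y). Needs about 1.5 N plus light drag, stays where it is left.
- slider_grip (a point): Middle of the slider's grey cap: 30 mm (x) x 14 mm (y, the way it slides) x 16 mm high, its top 23 mm and this point 15 mm above the apron's top (50 mm above the bench); 130 mm in front (-x) of the plate's centre. Axes as the demagnetiser's.
- pointer (a joint): Where the small brass set pointer stands on the slider's scale, in m of slider travel (0.035 to 0.078, different each run). It is set already and is not to be moved.
- pointer_tip (a point): Tip of the brass pointer (12 x 9 x 6 mm rider with a 3 mm tongue, beside the slot on the plate's side). The slider is set when the middle of its cap (its white line) stands level with the tip along the slot.
- mat: Black rubber mat for finished work, fixed: 200 (x) x 280 (y) x 3 mm. Origin: centre of its underside. Right or left of the demagnetiser, on the side where the tray is not at the start; turned by up to 0.12 rad. The tray's long side goes along its y.
- sheet: Piece of cardboard, fixed, 65 (x) x 250 (y) x 2 mm, on the bench in front, left or right; the steel parts stand on it in a row along y, about 48 mm apart. Origin: centre of its underside.
- insert: Steel die insert, plain block 24 (x) x 34 (y) x 24 mm high, dark slot on top, about 100 g. Absent (None) in some runs. Origin: centre of its underside; z up as it stands, x its narrow way, y its long way.
- button: Round steel die button: foot flange 32 mm in diameter, 7 mm high; barrel above it 26 mm in diameter, 26 mm high in all, about 100 g. Absent (None) in some runs. Origin: centre of its underside; z up as it stands, x its narrow way, y its long way.
- stepped: Stepped steel punch: foot 26 (x) x 36 (y) x 12 mm, above it a tongue 26 (x) x 18 (y) mm up to 26 mm height, about 100 g. Absent (None) in some runs. Origin: centre of its underside; z up as it stands, x its narrow way, y its long way.
- veeblock: Small dark steel block with a square groove across its top: 28 (x) x 36 (y) x 26 mm high, groove 16 mm wide in the middle of y and 8 mm deep, about 100 g. Absent (None) in some runs. Origin: centre of its underside; z up as it stands, x its narrow way, y its long way.
- rail: Narrow steel guide rail: 16 (x) x 40 (y) x 26 mm high, two dark screw holes on top, about 100 g. Absent (None) in some runs. Origin: centre of its underside; z up as it stands, x its narrow way, y its long way.
- case: Closed black instrument case, loose, 65 x 220 x 26 mm, in front on the side where the cardboard is not. Leave alone.
- oil: White bottle, 52 mm in diameter, 120 mm high, at the back. Leave alone.
- grease: Tin can, 70 mm in diameter, 60 mm high, at the back. Leave alone.
- file: Flat file with a wooden handle lying close behind the demagnetiser. Leave alone.
- driver: Screwdriver lying at the front right, near the robot. Leave alone.
- caliper: Caliper lying at the front left, near the robot. Leave alone.

How it is judged:
On the way, in this order (a step that is already met when the one before it is completed fails the run):
1. all the steel parts are in the tray, the tray stands released and squarely on the steel plate, the strength still off (x of tray in the frame of plate between -0.03 and 0.03 m and y of tray in the frame of plate between -0.04 and 0.04 m and z of tray in the frame of plate between -0.004 and 0.005 m and angle between the x axis of tray and the x axis of plate, either way round below 0.3 rad and x of insert in the frame of tray between -0.073 and 0.073 m and y of insert in the frame of tray between -0.108 and 0.108 m and z of insert in the frame of tray between -0.002 and 0.036 m and x of button in the frame of tray between -0.073 and 0.073 m and y of button in the frame of tray between -0.108 and 0.108 m and z of button in the frame of tray between -0.002 and 0.036 m and x of stepped in the frame of tray between -0.073 and 0.073 m and y of stepped in the frame of tray between -0.108 and 0.108 m and z of stepped in the frame of tray between -0.002 and 0.036 m and x of veeblock in the frame of tray between -0.073 and 0.073 m and y of veeblock in the frame of tray between -0.108 and 0.108 m and z of veeblock in the frame of tray between -0.002 and 0.036 m and x of rail in the frame of tray between -0.073 and 0.073 m and y of rail in the frame of tray between -0.108 and 0.108 m and z of rail in the frame of tray between -0.002 and 0.036 m and linear speed of tray below 0.02 m/s and contact force between the fingers and tray below 0.05 N and value of joint strength below 0.004 m), for 0.3 s.
2. with the loaded tray standing on the plate, the slider is set to the brass pointer and let go (x of tray in the frame of plate between -0.03 and 0.03 m and y of tray in the frame of plate between -0.04 and 0.04 m and z of tray in the frame of plate between -0.004 and 0.005 m and angle between the x axis of tray and the x axis of plate, either way round below 0.3 rad and x of insert in the frame of tray between -0.073 and 0.073 m and y of insert in the frame of tray between -0.108 and 0.108 m and z of insert in the frame of tray between -0.002 and 0.036 m and x of button in the frame of tray between -0.073 and 0.073 m and y of button in the frame of tray between -0.108 and 0.108 m and z of button in the frame of tray between -0.002 and 0.036 m and x of stepped in the frame of tray between -0.073 and 0.073 m and y of stepped in the frame of tray between -0.108 and 0.108 m and z of stepped in the frame of tray between -0.002 and 0.036 m and x of veeblock in the frame of tray between -0.073 and 0.073 m and y of veeblock in the frame of tray between -0.108 and 0.108 m and z of veeblock in the frame of tray between -0.002 and 0.036 m and x of rail in the frame of tray between -0.073 and 0.073 m and y of rail in the frame of tray between -0.108 and 0.108 m and z of rail in the frame of tray between -0.002 and 0.036 m and y of slider_grip in the frame of pointer_tip between -0.005 and 0.005 m and contact force between the fingers and strength below 0.05 N), for 0.3 s.
3. with the slider still at the pointer, the loaded tray stands released on the rubber mat (x of tray in the frame of mat between -0.028 and 0.028 m and y of tray in the frame of mat between -0.033 and 0.033 m and z of tray in the frame of mat between -0.001 and 0.008 m and angle between the x axis of tray and the x axis of mat, either way round below 0.28 rad and x of insert in the frame of tray between -0.073 and 0.073 m and y of insert in the frame of tray between -0.108 and 0.108 m and z of insert in the frame of tray between -0.002 and 0.036 m and x of button in the frame of tray between -0.073 and 0.073 m and y of button in the frame of tray between -0.108 and 0.108 m and z of button in the frame of tray between -0.002 and 0.036 m and x of stepped in the frame of tray between -0.073 and 0.073 m and y of stepped in the frame of tray between -0.108 and 0.108 m and z of stepped in the frame of tray between -0.002 and 0.036 m and x of veeblock in the frame of tray between -0.073 and 0.073 m and y of veeblock in the frame of tray between -0.108 and 0.108 m and z of veeblock in the frame of tray between -0.002 and 0.036 m and x of rail in the frame of tray between -0.073 and 0.073 m and y of rail in the frame of tray between -0.108 and 0.108 m and z of rail in the frame of tray between -0.002 and 0.036 m and linear speed of tray below 0.02 m/s and contact force between the fingers and tray below 0.05 N and y of slider_grip in the frame of pointer_tip between -0.005 and 0.005 m), for 0.3 s.
At the end, for the whole second after the job is handed in: The tray stands at rest on the rubber mat (centre within 28 mm of the mat's across x and 33 mm along y, turned less than 0.28 rad from it), all the steel parts lie inside it, and the strength slider is within 4 mm of off. At the pointer means within 5 mm (x of tray in the frame of mat between -0.028 and 0.028 m and y of tray in the frame of mat between -0.033 and 0.033 m and z of tray in the frame of mat between -0.001 and 0.008 m and angle between the x axis of tray and the x axis of mat, either way round below 0.28 rad and x of insert in the frame of tray between -0.073 and 0.073 m and y of insert in the frame of tray between -0.108 and 0.108 m and z of insert in the frame of tray between -0.002 and 0.036 m and x of button in the frame of tray between -0.073 and 0.073 m and y of button in the frame of tray between -0.108 and 0.108 m and z of button in the frame of tray between -0.002 and 0.036 m and x of stepped in the frame of tray between -0.073 and 0.073 m and y of stepped in the frame of tray between -0.108 and 0.108 m and z of stepped in the frame of tray between -0.002 and 0.036 m and x of veeblock in the frame of tray between -0.073 and 0.073 m and y of veeblock in the frame of tray between -0.108 and 0.108 m and z of veeblock in the frame of tray between -0.002 and 0.036 m and x of rail in the frame of tray between -0.073 and 0.073 m and y of rail in the frame of tray between -0.108 and 0.108 m and z of rail in the frame of tray between -0.002 and 0.036 m and angle between tray's own z axis and vertical below 0.05 rad and linear speed of tray below 0.02 m/s and value of joint strength below 0.004 m); the robot touches nothing.
It fails at once if the brass pointer is shifted by more than 5 mm (distance of pointer_tip from where it was at the start of the episode above 0.005 m).
It fails at once if the tray is tipped by more than 0.3 rad (angle between tray's own z axis and vertical above 0.3 rad).
It fails at once if another thing on the bench is moved by more than 30 mm (distance of any of case, oil, grease, file, driver, caliper from where it was at the start of the episode above 0.03 m).
Of insert, button, stepped, veeblock, rail only 3 to 5 are there at a start; the rules pass over those that are not, and their reading is None.
At some moment in a run one of insert, button, stepped, veeblock, rail may be knocked a few centimetres aside while the robot is not near it.
It also fails if it takes over 210 s, if anything falls off the work surface, if the arm or the gripper's body presses on something with over 40 N, if the wrist force passes 120 N, or if a joint passes its speed limit or range.

### The arm

A 6-joint arm with a two-finger parallel gripper is mounted at the origin on the work surface. World frame = base frame: x ahead of the robot, y to its left, z up, the work surface at z = 0. Lengths are in m, angles in rad, forces in N, time in s.
With the tool pointing down it reaches from about 0.25 to 0.725 m from the base axis. Payload 4 kg.
Tool frame: the origin (TCP) lies at the very end of the fingers, on their centre line; the grasp point (between the pads) lies 19 mm behind it; z points along the fingers, y is the line along which they close (so a half turn about z gives the same grasp; the last joint's range is limited). The gripper opens to 85 mm and grips with 20 to 120 N. Pads are 22 mm wide; open, the fingers measure 114 mm over their backs; the gripper's body (76 mm by 85 mm) begins 54 mm behind the grasp point. The pads swing forward as they close: fully open they stand 13 mm farther back than shut.
Start: joints at [-1.126, 0.241, 0.005, 1.335, 0, 1.571], TCP at [0.215, -0.451, 0.231] pointing down, gripper open.
Joint ranges: [-2.72, 2.72], [-1.05, 1.87], [-1.09, 1.28], [-1.99, 2.15], [-1.42, 1.44], [-3.14, 3.14]. Speed limits (rad/s): [2.79, 2.79, 3.14, 3.14, 3.14, 3.14].

### API

Orientations are given as a unit quaternion [x, y, z, w].
In Python, from workcell import bot gives the robot as it stands.
- The arm moves only by the tool carry_out, never from a script. Its argument "increments" is one flat list of numbers, 5 for each row, row after row: the finger opening in cm, from 0 to 8.54, then the shift along the tool's x, y, z in cm, then the turn about the tool's z in rad. A call has exactly 5 rows; each row shifts and turns the commanded pose from where the row before left it, along the tool's axes as they then stand; what a row does not reach is not made up. A row lasts 1/8 s, in which the tool goes at most 62.5 mm and 10.7 degrees, less where a joint would pass 70% of its speed; a pose out of reach is approached as far as the arm can. A call with a gripper value outside its range is refused whole. The fingers move at their own pace and stop on an object; the grip force is fixed at half the most. Time passes only in rows, so rows that do not move let the fingers close, or fill a call up. It gives the time, the measured TCP pose, the force, the opening and the grip force at its end, in the units of the state.
- bot.get_obs(): the state, without advancing time (a new reading comes with each control period).
- bot.camera(name): name is "scene" or "top" or "wrist"; returns a dict with "pixels" (384x512x3 uint8, blue, green, red), "range_z" (384x512 float32, m along the optical axis (not along the pixel's ray), 0 where there is no reading), "mtx" (3x3 intrinsics, pixels), "eye" and "attitude" of the camera in the world. Camera axes: x right, y down, z forward; pixel columns grow to the right and rows downward; lengths in m; the calibration is good to about 2 mm. A picture is of the moment at which its call begins.
- bot.job_done(): hands the job in; it is judged then, once.
Trained networks look in a picture, given as the dict that the camera call returned (one of the last four; its "shot" number tells which), for a name from the list of things; names that differ only in an ending like _2 or _b are one class to them, and where a whole thing is asked for, a point or a joint stands for the part that bears it (a point fixed in the world has none). Each returns a list of dicts, best first, with "p" (0 to 1); they miss things now and then, are a little off and sometimes report something else, mostly with a low value. They report only what shows in the picture. A call takes as long as a camera call.
- bot.find_in(picture, name): "xyz" ([x, y, z] in m, in the coordinates of the camera as it stood for that picture, good to about 4 mm: the middle of the surface that is visible of it).
- bot.regions_of(picture, name): "mask" (384x512 bool, what is visible of it).
- bot.place_of(picture, name): "xyz" ([x, y, z] in m, in the coordinates of the camera as it stood for that picture, good to about 4 mm: a listed point, or the origin of a listed thing).
The state is a dict: "clock": time; "joint_pos": joint angles; "joint_vel": joint speeds; "tau": joint torques, N m; "eef_pos": TCP position; "tool_rot": TCP orientation; "ft_force": force on the tool from outside, world axes, zero at the start; "ft_torque": the same for the moment, N m; "grip_width": finger opening in m; "grasp_force": force on a finger pad.
Only numpy, scipy, OpenCV 4.12 (cv2) and the standard library are available. Lean on these libraries where they do the work, as an engineer would, in place of code of your own. Each camera call takes 0.05 s, during which the arm holds its last target. There are 200 camera calls.

## Working session

There is one attempt and no reset: what is moved stays moved. The work goes in short steps, Python scripts to look and compute and a tool call to move; the robot and the scene stay as the last step left them, time stands still between calls to the robot, and variables do not carry over. Pictures are saved under pics/ and viewed, at most 14 in all, crops included, and the job is handed in when it is done.

Besides the shell and the picture viewer there is one more tool, called by a JSON object that holds its "op" and its "data". carry_out: Moves the arm, as the interface text tells. Its arguments: {"type":"object","properties":{"increments":{"type":"array","items":{"type":"number"}}},"required":["increments"]}

```bash
mkdir -p pics
cat > h.py <<'E'
import numpy as np, cv2
from scipy.spatial.transform import Rotation as R
from workcell import bot
def cam(n): return bot.camera(n)
def Rm(p):
    a=np.array(p["attitude"],float)
    return a if a.shape==(3,3) else R.from_quat(a).as_matrix()
def w(p,x): return Rm(p)@np.array(x)+np.array(p["eye"])
def cloud(p):
    z=p["range_z"];K=p["mtx"];v,u=np.mgrid[:384,:512]
    c=np.stack([(u-K[0,2])/K[0,0]*z,(v-K[1,2])/K[1,1]*z,z],-1)
    return c@Rm(p).T+np.array(p["eye"])
def rect(p,n,zlo=-1,zhi=1):
    r=bot.regions_of(p,n)
    if not r: return None
    m=r[0]["mask"]&(p["range_z"]>0); q=cloud(p)[m]; q=q[(q[:,2]>zlo)&(q[:,2]<zhi)]
    if len(q)<5: return None
    b=cv2.minAreaRect(q[:,:2].astype(np.float32)); pts=cv2.boxPoints(b)
    e=[pts[1]-pts[0],pts[2]-pts[1]]; l=max(e,key=np.linalg.norm)
    yaw=np.arctan2(-l[0],l[1]); yaw=(yaw+np.pi/2)%np.pi-np.pi/2  # long side = y axis
    return r[0]["p"],np.round(b[0],4),np.round(sorted(b[1]),4),round(yaw,3),np.round(np.percentile(q[:,2],[5,50,95]),3)
E
python3 - <<'E'
from h import *
o=bot.get_obs();print(o["eef_pos"],o["tool_rot"])
for c in ["top","scene"]:
    p=cam(c);cv2.imwrite(f"pics/{c}0.png",p["pixels"]);print(c,p["eye"],p["mtx"][0,0])
    for n in "tray handle demag plate slider_grip pointer_tip mat sheet insert button stepped veeblock rail case oil".split():
        r=bot.place_of(p,n)
        print(n,[(round(x["p"],2),np.round(w(p,x["xyz"]),4)) for x in r[:2]], rect(p,n) if c=="top" else "")
E
```

```text
[ 0.21486252 -0.45077139  0.23040327] [ 9.75372692e-01  2.20560645e-01 -2.40510929e-04 -1.02774421e-03]
top [0.27474677 0.01930728 1.4568647 ] 494.7291811134628
tray [(0.75, array([ 6.109e-01,  3.567e-01, -1.000e-04])), (0.48, array([ 0.3942, -0.2777,  0.0021]))] (0.77, array([0.6108, 0.3635]), array([0.1633, 0.2359]), np.float32(0.088), array([0.001, 0.008, 0.073]))
handle [(0.74, array([ 0.3932, -0.3763,  0.001 ])), (0.72, array([0.6096, 0.3554, 0.066 ]))] (0.63, array([0.6115, 0.3629]), array([0.1626, 0.2326]), np.float32(0.109), array([0.001, 0.008, 0.073]))
demag [(0.63, array([ 0.5596,  0.0022, -0.0034]))] (0.74, array([0.6208, 0.0008]), array([0.2533, 0.4693]), np.float32(1.514), array([0.03 , 0.043, 0.049]))
plate [(0.77, array([ 0.5598, -0.0007,  0.047 ])), (0.19, array([ 0.7907, -0.1636,  0.0016]))] (0.92, array([0.6179, 0.0013]), array([0.2534, 0.461 ]), np.float32(1.524), array([0.031, 0.043, 0.049]))
slider_grip [(0.57, array([ 0.4259, -0.0334,  0.0506])), (0.26, array([ 6.152e-01, -3.533e-01, -2.000e-04]))] (0.45, array([ 0.4247, -0.0342]), array([0.0117, 0.0291]), np.f
[... 1816 characters left out ...]
1])), (0.46, array([ 0.4286, -0.0333,  0.0499]))] 
pointer_tip [] 
mat [(0.77, array([ 0.6116, -0.3531, -0.0022])), (0.56, array([ 0.4254, -0.0359,  0.0504]))] 
sheet [(0.69, array([ 0.4027, -0.2755,  0.0012]))] 
insert [(0.47, array([ 0.3952, -0.3766,  0.0012]))] 
button [(0.69, array([ 0.3939, -0.2822,  0.0019]))] 
stepped [] 
veeblock [(0.54, array([ 0.4042, -0.1843,  0.0033])), (0.31, array([0.4021, 0.2754, 0.0018]))] 
rail [(0.57, array([ 0.4097, -0.3296,  0.0019])), (0.23, array([0.5569, 0.0009, 0.0461]))] 
case [(0.79, array([ 0.4   ,  0.2773, -0.002 ])), (0.22, array([ 0.4041, -0.2725,  0.0026]))] 
oil [(0.82, array([0.7654, 0.1631, 0.0015])), (0.73, array([0.4038, 0.2797, 0.0015]))]
```

View pics/top0.png

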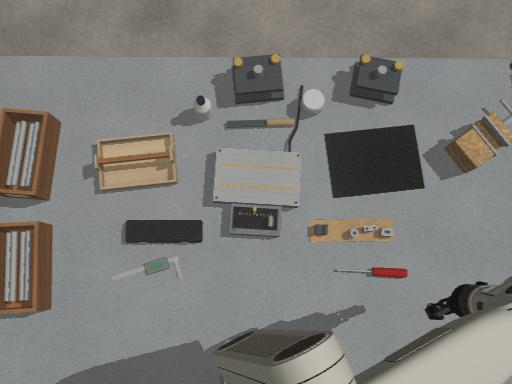

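View pics/scene0.png

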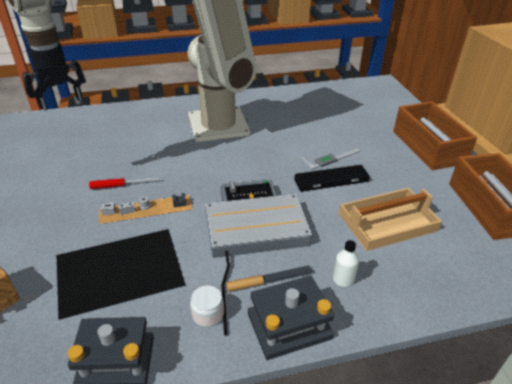

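Top view: four parts stand on the cardboard, veeblock at (321,230), button (354,233), rail (369,229) and insert (387,232). There is no stepped punch. The tray is at (136,162) with its lath along image x, the demagnetiser at (257,178) with the slider cap at about (270,221), and the mat at (375,160). The scene view agrees.

```bash
cat >> h.py <<'E'
def pose():
    o=bot.get_obs();M=R.from_quat(o["tool_rot"]).as_matrix()
    return np.array(o["eef_pos"]),np.arctan2(M[1,0],M[0,0]),M,o
def go(t,th=None):
    "shift still to make, in tool axes as they stand (cm), and turn needed"
    p,a,M,o=pose();d=M.T@(np.array(t)-p)*100
    print("at",np.round(p,4),"yaw",round(a,3),"shift cm",np.round(d,2),"turn",None if th is None else round((a-th+np.pi)%(2*np.pi)-np.pi,3),"j",np.round(o["joint_pos"],2),"f",np.round(o["ft_force"],1),"w",round(o["grip_width"],4))
def box(q):
    b=cv2.minAreaRect(q[:,:2].astype(np.float32)); pts=cv2.boxPoints(b)
    l=max([pts[1]-pts[0],pts[2]-pts[1]],key=np.linalg.norm);y=np.arctan2(-l[0],l[1]);y=(y+np.pi/2)%np.pi-np.pi/2
    return len(q),np.round(b[0],4),np.round(sorted(b[1]),4),round(float(y),3)
E
python3 - <<'E'
from h import *
p=cam("top");c=cloud(p).reshape(-1,3)
def sel(x0,x1,y0,y1,z0,z1): return c[(c[:,0]>x0)&(c[:,0]<x1)&(c[:,1]>y0)&(c[:,1]<y1)&(c[:,2]>z0)&(c[:,2]<z1)]
print("lath",box(sel(.5,.72,.2,.5,.06,.085)))
print("tray",box(sel(.5,.72,.2,.5,.022,.085)))
print("plate",box(sel(.47,.66,-.15,.15,.040,.05)))
go([.61,.357,.23],1.67)
E
```

```text
lath (489, array([0.6068, 0.3568]), array([0.0405, 0.2211]), 0.118)
tray (1210, array([0.6077, 0.3573]), array([0.1529, 0.222 ]), 0.111)
plate (4145, array([0.5521, 0.003 ]), array([0.173 , 0.2499]), -0.064)
at [ 0.2151 -0.4513  0.2313] yaw 0.445 shift cm [ 70.42 -55.98   0.13] turn -1.225 j [-1.13  0.24  0.01  1.34 -0.    1.57] f [-0.2 -0.1 -0.1] w 0.0856
```

{"op": "carry_out", "data": {"increments": [8.5,0,0,0,-0.17,8.5,0,0,0,-0.17,8.5,0,0,0,-0.17,8.5,0,0,0,-0.17,8.5,0,0,0,-0.17]}}

```text
clock: 3.02
eef_pos: [0.2151, -0.4513, 0.2313]
tool_rot: [0.796, 0.605, 0.0, -0.0]
ft_force: [0.8, -0.5, -0.4]
grip_width: 0.0851
grasp_force: 0.0
```

Run:
```python
from h import *
go([.61,.357,.20],1.67)
```

```text
at [ 0.2151 -0.4513  0.2313] yaw 1.3 shift cm [88.44 16.46  3.13] turn -0.37 j [-1.13  0.24  0.    1.34 -0.    0.72] f [ 0.8 -0.5 -0.4] w 0.0851
```

{"op": "carry_out", "data": {"increments": [8.5,0,0,0,-0.13,8.5,0,0,0,-0.13,8.5,0,0,0,-0.123,8.5,5.0,3.2,0,0,8.5,5.0,3.2,0,0]}}

```text
clock: 3.65
eef_pos: [0.2684, -0.3443, 0.2311]
tool_rot: [0.669, 0.743, 0.0, 0.0]
ft_force: [0.9, 0.1, 0.2]
grip_width: 0.085
grasp_force: 0.0
```

{"op": "carry_out", "data": {"increments": [8.5,5,3.2,0,0,8.5,5.0,3.2,0,0,8.5,5,3.2,0,0,8.5,5.0,3.2,0,0,8.5,5.0,3.2,0,0]}}

```text
clock: 4.28
eef_pos: [0.4012, -0.0777, 0.2317]
tool_rot: [0.668, 0.744, 0.0, 0.001]
ft_force: [1.3, -1.3, -0.0]
grip_width: 0.0847
grasp_force: 0.0
```

{"op": "carry_out", "data": {"increments": [8.5,5,3.2,0,0,8.5,5.0,3.2,0,0,8.5,5,3.2,0,0,8.5,5.0,3.2,0,0,8.5,5.0,3.2,0,0]}}

```text
clock: 4.9
eef_pos: [0.5336, 0.1882, 0.2314]
tool_rot: [0.668, 0.744, 0.0, 0.0]
ft_force: [1.2, -0.9, 0.2]
grip_width: 0.0849
grasp_force: 0.0
```

Run:
```python
from h import *
go([.6075,.357,.20],1.683)
p=cam("wrist");cv2.imwrite("pics/w1.png",p["pixels"]);c=cloud(p).reshape(-1,3)
for n in ["handle","tray"]:
  print([(round(x["p"],2),np.round(w(p,x["xyz"]),4)) for x in bot.place_of(p,n)[:2]])
print("tray",box(c[(c[:,1]>.2)&(c[:,2]>.022)&(c[:,2]<.085)]),"high",box(c[(c[:,1]>.2)&(c[:,2]>.06)&(c[:,2]<.085)]))
```

```text
at [0.5336 0.1882 0.2314] yaw 1.678 shift cm [15.99  9.15  3.14] turn -0.005 j [ 0.34  0.37  0.19  1.39 -0.    1.8 ] f [ 1.2 -0.9  0.2] w 0.0849
[(0.6, array([0.6068, 0.3567, 0.0674]))]
[(0.84, array([ 0.6082,  0.3535, -0.0013])), (0.23, array([0.5575, 0.0026, 0.0462]))]
tray (13617, array([0.5237, 0.2935]), array([0.1649, 0.33  ]), -1.461) high (2470, array([0.611 , 0.3103]), array([0.0405, 0.1254]), 0.122)
```

View pics/w1.png

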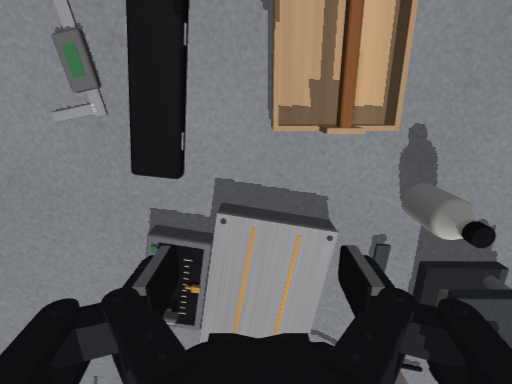

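The wrist view shows the tray's near end at (335,130) with the lath running up at column ~350, and the demagnetiser at the bottom with the brass pointer at (193,289). Now over the handle.

{"op": "carry_out", "data": {"increments": [8.5,4,2.3,0,0,8.5,4,2.3,0,0,8.5,4,2.3,1,0,8.5,4,2.2,2,0,8.5,0,0,2,0]}}

```text
clock: 5.68
eef_pos: [0.6065, 0.3568, 0.1788]
tool_rot: [0.668, 0.745, -0.001, -0.0]
ft_force: [-0.6, -0.6, -0.0]
grip_width: 0.0854
grasp_force: 0.0
```

Run:
```python
from h import *
p=cam("wrist");c=cloud(p).reshape(-1,3)
print([(round(x["p"],2),np.round(w(p,x["xyz"]),4)) for x in bot.place_of(p,"handle")[:2]])
h=c[(c[:,1]>.2)&(c[:,2]>.068)&(c[:,2]<.085)]
for y in np.arange(.26,.48,.03):
    s=h[abs(h[:,1]-y)<.008]
    if len(s)>5: print(round(y,2),len(s),np.round([s[:,0].min(),np.median(s[:,0]),s[:,0].max()],4))
go([.607,.3565,.046],1.683)
```

```text
[(0.82, array([0.61  , 0.3544, 0.0673]))]
0.26 311 [0.5992 0.619  0.6384]
0.29 183 [0.6072 0.614  0.6211]
0.32 220 [0.603  0.6106 0.6185]
0.35 243 [0.5999 0.6073 0.6149]
0.38 263 [0.5969 0.604  0.6114]
0.41 298 [0.5938 0.6012 0.6087]
0.44 333 [0.5898 0.5975 0.6051]
0.47 291 [0.575  0.5999 0.6151]
at [0.6047 0.3536 0.1774] yaw 1.678 shift cm [ 0.31  0.35 13.13] turn -0.005 j [ 0.53  0.69  0.57  1.46 -0.    1.99] f [-0.9  0.  -0.8] w 0.0851
```

{"op": "carry_out", "data": {"increments": [8.5,0.3,0.3,3,0,8.5,0,0,3,0,8.5,0,0,3,0,8.5,0,0,3,0,8.5,0,0,1.1,0]}}

```text
clock: 6.4
eef_pos: [0.6083, 0.3563, 0.0497]
tool_rot: [0.669, 0.743, -0.001, -0.0]
ft_force: [0.6, -0.4, -0.8]
grip_width: 0.0852
grasp_force: 0.0
```

{"op": "carry_out", "data": {"increments": [0,0,0,0,0,0,0,0,0,0,0,0,0,0,0,0,0,0,0,0,0,0,0,0,0]}}

```text
clock: 7.02
eef_pos: [0.6093, 0.3588, 0.0516]
tool_rot: [0.668, 0.744, 0.001, 0.0]
ft_force: [-0.6, -0.6, 4.8]
grip_width: 0.0127
grasp_force: 61.6
```

{"op": "carry_out", "data": {"increments": [0,0,0,-1,0,0,0,0,-2,0,0,0,0,-3,0.05,0,0,0,-3,0.06,0,0,0,-2,0.06]}}

```text
clock: 7.65
eef_pos: [0.6091, 0.3584, 0.1617]
tool_rot: [0.73, 0.684, 0.0, 0.0]
ft_force: [0.1, 0.0, -2.9]
grip_width: 0.0127
grasp_force: 60.7
```

{"op": "carry_out", "data": {"increments": [0,-1.5,0,0,0,0,-3,-0.2,0,0,0,-4,-0.3,0,0,0,-4.5,-0.4,0,0,0,-4.5,-0.4,0,0]}}

```text
clock: 8.28
eef_pos: [0.5831, 0.1817, 0.1583]
tool_rot: [0.729, 0.685, -0.002, -0.001]
ft_force: [0.5, 0.6, -3.1]
grip_width: 0.0125
grasp_force: 60.7
```

{"op": "carry_out", "data": {"increments": [0,-4.5,-0.4,0,0,0,-4.5,-0.4,0,0,0,-4,-0.3,0,0,0,-3,-0.2,0,0,0,-2,0,0,0]}}

```text
clock: 8.9
eef_pos: [0.5587, 0.0035, 0.1589]
tool_rot: [0.729, 0.684, -0.001, -0.001]
ft_force: [-0.2, 0.9, -2.6]
grip_width: 0.0128
grasp_force: 60.7
```

Run:
```python
from h import *
go([.56,.002,.10],1.51)
p=cam("top");cv2.imwrite("pics/t2.png",p["pixels"])
for n in ["tray","demag","plate"]: print(n,[(round(x["p"],2),np.round(w(p,x["xyz"]),4)) for x in bot.place_of(p,n)[:1]],rect(p,n))
p=cam("scene");cv2.imwrite("pics/s2.png",p["pixels"])
for n in ["tray","demag"]: print(n,[(round(x["p"],2),np.round(w(p,x["xyz"]),4)) for x in bot.place_of(p,n)[:1]])
```

```text
at [0.5587 0.0035 0.1589] yaw 1.507 shift cm [-0.14  0.15  5.89] turn -0.003 j [ 0.01  0.4   0.04  1.21 -0.    1.64] f [-0.2  0.9 -2.6] w 0.0128
tray [] (0.78, array([ 0.5309, -0.0043]), array([0.2448, 0.26  ]), np.float32(-1.524), array([0.109, 0.117, 0.185]))
demag [(0.48, array([ 0.3991,  0.2715, -0.002 ]))] (0.6, array([ 0.6667, -0.0041]), array([0.2502, 0.3791]), np.float32(1.51), array([0.007, 0.043, 0.05 ]))
plate [] (0.75, array([ 0.6667, -0.0042]), array([0.2499, 0.3791]), np.float32(1.51), array([0.006, 0.042, 0.049]))
tray [(0.97, array([0.5606, 0.0077, 0.1106]))]
demag [(0.66, array([0.5569, 0.0022, 0.0007]))]
```

View pics/s2.png

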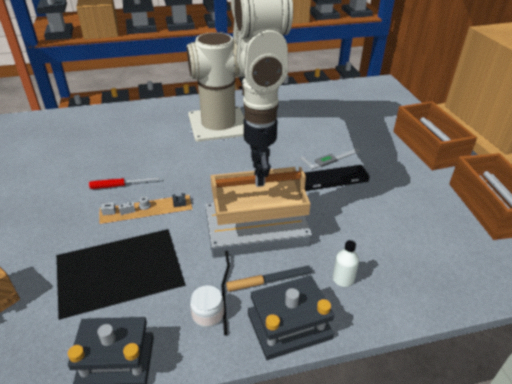

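The tray hangs level, centred above the plate at (260,200). Lowering and releasing.

{"op": "carry_out", "data": {"increments": [0,0,0,2,0,0,0,0,2,0,0,0,0,1,0,0,0,0,0.7,0,0,0,0,0.4,0]}}

```text
clock: 10.02
eef_pos: [0.5609, 0.0058, 0.0993]
tool_rot: [0.729, 0.685, 0.0, 0.0]
ft_force: [-0.1, -0.1, -2.7]
grip_width: 0.0127
grasp_force: 60.6
```

{"op": "carry_out", "data": {"increments": [0,0,0,0.1,0,3,0,0,0,0,6,0,0,0,0,7,0,0,-1,0,7,0,0,-3,0]}}

```text
clock: 10.65
eef_pos: [0.5595, 0.0057, 0.138]
tool_rot: [0.729, 0.684, -0.001, -0.001]
ft_force: [0.8, -0.7, 0.4]
grip_width: 0.0694
grasp_force: 0.0
```

{"op": "carry_out", "data": {"increments": [7,0,0,-4,0,7,0,0,-4,0,7,0,0,-4,0,8,-4,-2,0,0,8.5,-4,-2,0,0]}}

```text
clock: 11.28
eef_pos: [0.5159, -0.0722, 0.2602]
tool_rot: [0.728, 0.685, 0.001, 0.001]
ft_force: [-0.0, -0.5, 0.9]
grip_width: 0.0845
grasp_force: 0.0
```

Run:
```python
from h import *
go([.40,-.28,.19],1.571)
p=cam("wrist");cv2.imwrite("pics/w3.png",p["pixels"]);c=cloud(p)
for n in "tray handle insert button rail veeblock stepped".split(): print(n,[(round(x["p"],2),np.round(w(p,x["xyz"]),4)) for x in bot.place_of(p,n)[:2]],rect(p,n,.015,.04) )
q=c.reshape(-1,3);h=q[(q[:,1]>-.2)&(q[:,1]<.2)&(q[:,0]>.45)&(q[:,2]>.07)&(q[:,2]<.13)];print(box(h))
```

```text
at [ 0.5159 -0.0722  0.2602] yaw 1.509 shift cm [-21.45 -10.32   6.99] turn -0.062 j [-0.14  0.27  0.12  1.42 -0.    1.49] f [-0.  -0.5  0.9] w 0.0845
tray [(0.91, array([0.5562, 0.002 , 0.0433]))] None
handle [(0.59, array([0.5601, 0.0047, 0.1117]))] None
insert [(0.69, array([ 0.3918, -0.3757,  0.0021]))] (0.6, array([ 0.3969, -0.3587]), array([0.0246, 0.0303]), np.float32(0.171), array([0.017, 0.027, 0.029]))
button [(0.94, array([ 0.3922, -0.2801,  0.0033])), (0.49, array([ 0.4017, -0.2761,  0.0005]))] (0.63, array([ 0.3929, -0.2771]), array([0.0238, 0.0253]), np.float32(-0.779), array([0.017, 0.029, 0.031]))
rail [(0.91, array([ 0.4036, -0.3267,  0.0045]))] (0.88, array([ 0.4075, -0.3315]), array([0.0165, 0.0544]), np.float32(0.097), array([0.016, 0.029, 0.031]))
veeblock [(0.59, array([ 4.069e-01, -1.836e-01, -3.000e-04]))] (0.82, array([ 0.4043, -0.1826]), array([0.0285, 0.0367]), np.float32(-0.024), array([0.018, 0.026, 0.031]))
stepped [] None
(7817, array([ 0.6498, -0.0051]), array([0.2126, 0.3321]), 1.513)
```

View pics/w3.png

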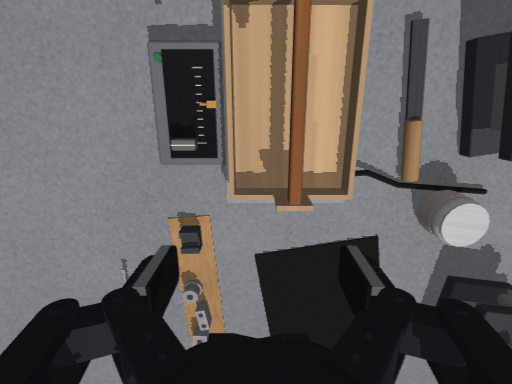

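The tray stands well on the plate. The parts are at (190,238), (193,291) and (203,320), with the insert at the lower edge; the pointer is at (209,104) and the slider cap at (183,146). I'll take the rail first, because once it is gone the others can be gripped along y without turning.

{"op": "carry_out", "data": {"increments": [8.5,0,0,0,-0.16,8.5,-5,-2.7,1,0,8.5,-5,-2.7,3,0,8.5,-5,-2.7,3,0,8.5,-5,-2.7,3,0]}}

```text
clock: 12.65
eef_pos: [0.4288, -0.2783, 0.1602]
tool_rot: [0.672, 0.741, 0.0, 0.001]
ft_force: [1.7, -0.9, -0.4]
grip_width: 0.085
grasp_force: 0.0
```

{"op": "carry_out", "data": {"increments": [8.5,-4.3,-2.5,2,0,8.5,0,0,2,0,8.5,0,0,2,0,8.5,0,0,0,0,8.5,0,0,0,0]}}

```text
clock: 13.28
eef_pos: [0.4092, -0.3223, 0.1015]
tool_rot: [0.672, 0.741, 0.0, 0.0]
ft_force: [0.1, 0.6, 0.9]
grip_width: 0.0852
grasp_force: 0.0
```

Run:
```python
from h import *
go([.408,-.327,.005],1.67)
p=cam("top");print(rect(p,"rail",.015,.04));p2=cam("scene")
for n in ["rail","insert","button","veeblock"]: print(n,[(round(x["p"],2),np.round(w(p,x["xyz"]),4)) for x in bot.place_of(p2,n)[:1]] if 0 else [(round(x["p"],2),np.round(w(p2,x["xyz"]),4)) for x in bot.place_of(p2,n)[:1]])
```

```text
at [ 0.4092 -0.3223  0.1015] yaw 1.668 shift cm [-0.45 -0.17  9.65] turn -0.002 j [-0.67  0.37 -0.16  1.03 -0.    0.81] f [0.1 0.6 0.9] w 0.0852
(0.5, array([ 0.4068, -0.3222]), array([0.016 , 0.0368]), np.float32(0.123), array([0.018, 0.027, 0.034]))
rail [(0.53, array([ 0.4107, -0.3261, -0.0013]))]
insert [(0.52, array([5.584e-01, 3.000e-04, 2.000e-03]))]
button [(0.58, array([ 0.392 , -0.281 ,  0.0029]))]
veeblock [(0.72, array([ 0.4067, -0.1821,  0.0041]))]
```

{"op": "carry_out", "data": {"increments": [8.5,-0.4,-0.1,3,0,8.5,0,0,3,0,8.5,0,0,2,0,8.5,0,0,1.2,0,8.5,0,0,0.4,0]}}

```text
clock: 14.25
eef_pos: [0.4079, -0.326, 0.0044]
tool_rot: [0.672, 0.741, -0.0, -0.0]
ft_force: [0.3, -0.1, 0.4]
grip_width: 0.0849
grasp_force: 0.0
```

{"op": "carry_out", "data": {"increments": [0,0,0,0,0,0,0,0,0,0,0,0,0,0,0,0,0,0,0,0,0,0,0,-2,0]}}

```text
clock: 14.88
eef_pos: [0.4068, -0.3252, 0.0238]
tool_rot: [0.672, 0.741, -0.0, -0.002]
ft_force: [0.1, 1.1, -0.8]
grip_width: 0.0147
grasp_force: 58.7
```

{"op": "carry_out", "data": {"increments": [0,0,0,-3,-0.17,0,0,0,-3,-0.18,0,0,0,-3,-0.18,0,0,0,-3,-0.18,0,0,0,-2,-0.18]}}

```text
clock: 15.5
eef_pos: [0.4083, -0.3264, 0.1664]
tool_rot: [0.285, 0.959, -0.0, 0.001]
ft_force: [-0.2, -0.7, -0.4]
grip_width: 0.0142
grasp_force: 58.9
```

{"op": "carry_out", "data": {"increments": [0,0,0,0,-0.18,0,0,0,0,-0.18,0,0,0,0,-0.17,0,-2,4.5,0,0,0,-2,4.5,0,0]}}

```text
clock: 16.12
eef_pos: [0.4528, -0.2379, 0.1646]
tool_rot: [0.028, 1.0, 0.0, -0.0]
ft_force: [1.0, -0.7, -0.1]
grip_width: 0.0147
grasp_force: 58.9
```

{"op": "carry_out", "data": {"increments": [0,-2.2,5,0,0,0,-2.2,5,0,0,0,-2.2,5,0,0,0,-2.2,5,0,0,0,-2.1,4.7,0,0]}}

```text
clock: 16.75
eef_pos: [0.5754, 0.0041, 0.1647]
tool_rot: [0.027, 1.0, -0.0, -0.0]
ft_force: [1.3, 0.1, -1.2]
grip_width: 0.0149
grasp_force: 58.9
```

Run:
```python
from h import *
go([.5995,.0505,.057],3.08)
```

```text
at [0.5754 0.0041 0.1647] yaw 3.088 shift cm [-2.16  4.76 10.77] turn 0.008 j [ 0.01  0.42  0.09  1.24 -0.    0.06] f [ 1.3  0.1 -1.2] w 0.0149
```

{"op": "carry_out", "data": {"increments": [0,-1.1,2.4,0,0,0,-1.1,2.4,0,0,0,0,0,1,0,0,0,0,3,0,0,0,0,3,0]}}

```text
clock: 17.38
eef_pos: [0.5987, 0.0481, 0.0936]
tool_rot: [0.027, 1.0, -0.0, -0.0]
ft_force: [0.1, 0.0, -0.9]
grip_width: 0.0147
grasp_force: 59.0
```

{"op": "carry_out", "data": {"increments": [0,0,0,2,0,0,0,0,1,0,0,0,0,0.6,0,0,0,0,0,0,4,0,0,0,0]}}

```text
clock: 18.0
eef_pos: [0.6003, 0.0491, 0.0598]
tool_rot: [0.027, 1.0, 0.0, 0.001]
ft_force: [-0.4, -0.7, 0.1]
grip_width: 0.0319
grasp_force: 0.0
```

{"op": "carry_out", "data": {"increments": [5,0,0,0,0,5,0,0,-2,0,5,0,0,-4,0,5,0,0,-4,0,8.5,2.2,-5,0,0]}}

```text
clock: 18.62
eef_pos: [0.5794, 0.0023, 0.1636]
tool_rot: [0.024, 1.0, 0.0, 0.006]
ft_force: [0.5, -0.5, -0.1]
grip_width: 0.0667
grasp_force: 0.0
```

Run:
```python
from h import *
go([.393,-.281,.12],3.08)
p=cam("wrist");cv2.imwrite("pics/w4.png",p["pixels"])
p=cam("top")
for n in "rail insert button veeblock".split(): print(n,[(round(x["p"],2),np.round(w(p,x["xyz"]),4)) for x in bot.place_of(p,n)[:2]],rect(p,n,.01,.1))
```

```text
at [0.5794 0.0023 0.1636] yaw 3.093 shift cm [ 17.29 -29.21   4.13] turn 0.013 j [0.   0.42 0.09 1.22 0.   0.05] f [ 0.5 -0.5 -0.1] w 0.0667
rail [] None
insert [(0.67, array([ 0.3927, -0.3756, -0.0014])), (0.29, array([ 3.973e-01,  2.703e-01, -1.000e-04]))] (0.63, array([ 0.3962, -0.3746]), array([0.0244, 0.0365]), np.float32(-0.123), array([0.017, 0.025, 0.03 ]))
button [(0.57, array([ 0.3935, -0.2787,  0.0014]))] (0.56, array([ 0.3922, -0.2768]), array([0.0243, 0.0253]), np.float32(0.807), array([0.013, 0.026, 0.033]))
veeblock [(0.55, array([ 0.4063, -0.1836,  0.0009]))] (0.41, array([ 0.4048, -0.183 ]), array([0.028 , 0.0368]), np.float32(-0.04), array([0.012, 0.025, 0.032]))
```

View pics/w4.png

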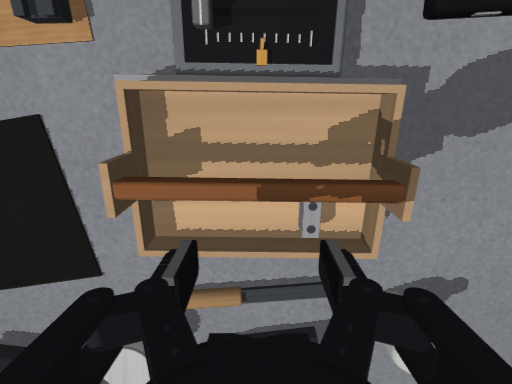

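The rail stands in the far bay at (312,220). The wrist picture also shows the scale, with the cap at (202,10) and the pointer at (262,50). Button next.

{"op": "carry_out", "data": {"increments": [8.5,2.9,-4.9,0,0,8.5,2.9,-4.9,0,0,8.5,2.9,-4.9,0,0,8.5,2.9,-4.9,0,0,8.5,2.9,-4.9,1,0]}}

```text
clock: 19.75
eef_pos: [0.4169, -0.2379, 0.1494]
tool_rot: [0.026, 1.0, -0.001, 0.001]
ft_force: [0.1, -0.3, -0.4]
grip_width: 0.0847
grasp_force: 0.0
```

{"op": "carry_out", "data": {"increments": [8.5,2.8,-4.6,2,0,8.5,0,0,2,0,8.5,0,0,1,0,8.5,0,0,0,0,8.5,0,0,0,0]}}

```text
clock: 20.38
eef_pos: [0.3875, -0.2806, 0.0994]
tool_rot: [0.026, 1.0, -0.0, 0.0]
ft_force: [0.2, -0.2, 0.2]
grip_width: 0.0852
grasp_force: 0.0
```

Run:
```python
from h import *
go([.393,-.280,.005],3.08)
p=cam("scene")
for n in "insert button veeblock".split(): print(n,[(round(x["p"],2),np.round(w(p,x["xyz"]),4)) for x in bot.place_of(p,n)[:2]])
```

```text
at [ 0.3875 -0.2806  0.0994] yaw 3.09 shift cm [-0.54  0.1   9.44] turn 0.01 j [-0.63  0.3  -0.28  0.99  0.   -0.57] f [ 0.2 -0.2  0.2] w 0.0852
insert [(0.47, array([ 0.3963, -0.3744,  0.0034]))]
button [(0.52, array([ 0.3924, -0.2809,  0.0024])), (0.2, array([ 7.305e-01, -6.100e-03,  7.000e-04]))]
veeblock [(0.71, array([ 0.4035, -0.1828,  0.0009]))]
```

{"op": "carry_out", "data": {"increments": [8.5,-0.5,0.1,3,0,8.5,0,0,3,0,8.5,0,0,2,0,8.5,0,0,1.1,0,8.5,0,0,0,0]}}

```text
clock: 21.2
eef_pos: [0.3912, -0.2799, 0.0074]
tool_rot: [0.027, 1.0, 0.0, -0.0]
ft_force: [-0.0, 0.5, 0.2]
grip_width: 0.0852
grasp_force: 0.0
```

{"op": "carry_out", "data": {"increments": [0,0,0,0,0,0,0,0,0,0,0,0,0,0,0,0,0,0,0,0,0,0,0,-2,0]}}

```text
clock: 21.82
eef_pos: [0.3903, -0.2792, 0.0272]
tool_rot: [0.027, 1.0, 0.001, -0.001]
ft_force: [0.2, -0.2, -0.3]
grip_width: 0.0239
grasp_force: 69.5
```

{"op": "carry_out", "data": {"increments": [0,0,0,-4,0,0,0,0,-5,0,0,0,0,-5,0,0,-3,3.8,0,0,0,-3.2,4.1,0,0]}}

```text
clock: 22.45
eef_pos: [0.4585, -0.2047, 0.169]
tool_rot: [0.028, 1.0, -0.001, 0.001]
ft_force: [0.4, -0.2, -1.5]
grip_width: 0.0238
grasp_force: 69.7
```

{"op": "carry_out", "data": {"increments": [0,-3.2,4.1,0,0,0,-3.2,4.1,0,0,0,-3.2,4.1,0,0,0,-3.2,3.9,0,0,0,0,0,2,0]}}

```text
clock: 23.08
eef_pos: [0.5976, -0.0467, 0.1487]
tool_rot: [0.024, 1.0, 0.0, 0.003]
ft_force: [0.2, -0.7, -1.2]
grip_width: 0.0237
grasp_force: 69.7
```

Run:
```python
from h import *
go([.5933,-.0493,.060],3.08)
```

```text
at [ 0.5976 -0.0467  0.1487] yaw 3.093 shift cm [ 0.47 -0.29  8.87] turn 0.013 j [-0.08  0.48  0.13  1.22  0.   -0.03] f [ 0.2 -0.7 -1.2] w 0.0237
```

{"op": "carry_out", "data": {"increments": [0,0.4,-0.2,3,0,0,0,0,3,0,0,0,0,2,0,0,0,0,0.8,0,0,0,0,0,0]}}

```text
clock: 23.7
eef_pos: [0.59, -0.0516, 0.0598]
tool_rot: [0.027, 1.0, 0.0, -0.0]
ft_force: [0.5, 0.5, -1.1]
grip_width: 0.0238
grasp_force: 69.8
```

{"op": "carry_out", "data": {"increments": [5,0,0,0,0,5,0,0,0,0,5,0,0,-2,0,5,0,0,-4,0,5,0,0,-4,0]}}

```text
clock: 24.32
eef_pos: [0.59, -0.0516, 0.1612]
tool_rot: [0.027, 1.0, -0.0, 0.0]
ft_force: [0.6, 0.7, -0.4]
grip_width: 0.05
grasp_force: 0.0
```

{"op": "carry_out", "data": {"increments": [8.5,2.6,-4.8,0,0,8.5,2.6,-4.8,0,0,8.5,2.6,-4.8,0,0,8.5,2.6,-4.8,0,0,8.5,2.6,-4.8,0,0]}}

```text
clock: 24.95
eef_pos: [0.4467, -0.2858, 0.1607]
tool_rot: [0.027, 1.0, -0.001, 0.001]
ft_force: [1.0, 0.1, -0.9]
grip_width: 0.085
grasp_force: 0.0
```

{"op": "carry_out", "data": {"increments": [8.5,2.6,-4.8,0,0,8.5,2.5,-4.8,1,0,8.5,0,0,3,0,8.5,0,0,2,0,8.5,0,0,0,0]}}

```text
clock: 25.58
eef_pos: [0.3901, -0.3767, 0.0987]
tool_rot: [0.027, 1.0, 0.001, -0.001]
ft_force: [-0.4, -0.3, 0.3]
grip_width: 0.085
grasp_force: 0.0
```

Run:
```python
from h import *
go([.395,-.375,.005],3.05)
for c in ["top","scene"]:
  p=cam(c)
  for n in "insert button rail veeblock tray".split(): print(n,[(round(x["p"],2),np.round(w(p,x["xyz"]),4)) for x in bot.place_of(p,n)[:2]])
cv2.imwrite("pics/s5.png",cv2.resize(p["pixels"][150:270,60:340],None,fx=2.5,fy=2.5))
```

```text
at [ 0.3901 -0.3767  0.0987] yaw 3.087 shift cm [-0.5   0.18  9.37] turn 0.037 j [-0.77  0.42 -0.1   1.05 -0.   -0.71] f [-0.4 -0.3  0.3] w 0.085
insert [(0.6, array([ 0.3959, -0.3733,  0.0019])), (0.21, array([ 7.908e-01, -1.634e-01,  5.000e-04]))]
button [(0.42, array([ 0.5942, -0.0522,  0.0511]))]
rail [(0.51, array([0.599 , 0.0502, 0.05  ])), (0.45, array([ 0.4094, -0.1852,  0.0022]))]
veeblock [(0.52, array([ 0.4091, -0.1818,  0.0027])), (0.15, array([ 0.3994,  0.2695, -0.0011]))]
tray [(0.56, array([0.562 , 0.0007, 0.0468]))]
insert [(0.71, array([ 0.3981, -0.3799,  0.0019]))]
button [(0.42, array([ 0.5884, -0.0558,  0.0544]))]
rail [(0.63, array([0.6006, 0.0473, 0.0478]))]
veeblock [(0.52, array([ 0.4059, -0.1821,  0.0038]))]
tray [(0.9, array([0.5622, 0.0079, 0.0466]))]
```

View pics/s5.png

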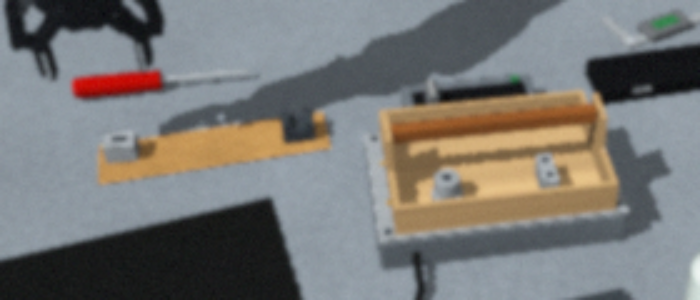

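Crop: button (447,183) and rail (545,170) are both in the far bay; insert (120,145) and veeblock (298,123) are still on the card. Grasping the insert.

{"op": "carry_out", "data": {"increments": [8.5,-0.6,0.1,3,0,8.5,0,0,3,0,8.5,0,0,2,0,8.5,0,0,1.4,0,8.5,0,0,0,0]}}

```text
clock: 26.8
eef_pos: [0.3966, -0.3761, 0.0048]
tool_rot: [0.027, 1.0, 0.001, -0.001]
ft_force: [0.1, 0.1, -0.2]
grip_width: 0.0848
grasp_force: 0.0
```

{"op": "carry_out", "data": {"increments": [0,0,0,0,0,0,0,0,0,0,0,0,0,0,0,0,0,0,0,0,0,0,0,-2,0]}}

```text
clock: 27.42
eef_pos: [0.3961, -0.3755, 0.0247]
tool_rot: [0.027, 1.0, 0.001, -0.001]
ft_force: [0.7, 1.1, -2.2]
grip_width: 0.0329
grasp_force: 60.0
```

{"op": "carry_out", "data": {"increments": [0,0,0,-4,0,0,0,0,-5,0,0,0,0,-5,0,0,-1,4.5,0,0,0,-1.2,4.9,0,0]}}

```text
clock: 28.05
eef_pos: [0.4246, -0.2837, 0.1665]
tool_rot: [0.028, 1.0, -0.0, 0.001]
ft_force: [1.4, -0.4, -0.7]
grip_width: 0.0328
grasp_force: 60.0
```

{"op": "carry_out", "data": {"increments": [0,-1.2,4.9,0,0,0,-1.2,4.9,0,0,0,-1.2,4.9,0,0,0,-1.2,4.9,0,0,0,-1.2,4.9,0,0]}}

```text
clock: 28.68
eef_pos: [0.4974, -0.041, 0.1656]
tool_rot: [0.027, 1.0, -0.0, -0.0]
ft_force: [0.0, 0.1, -0.9]
grip_width: 0.0327
grasp_force: 60.0
```

Run:
```python
from h import *
go([.5237,.0553,.058],3.08)
```

```text
at [ 0.4974 -0.041   0.1656] yaw 3.088 shift cm [-2.12  9.75 10.76] turn 0.008 j [-0.08  0.28 -0.12  1.17 -0.   -0.03] f [ 0.   0.1 -0.9] w 0.0327
```

{"op": "carry_out", "data": {"increments": [0,-1,4.9,0,0,0,-1.1,4.8,0,0,0,0,0,2,0,0,0,0,3,0,0,0,0,3,0]}}

```text
clock: 29.3
eef_pos: [0.5233, 0.0535, 0.0848]
tool_rot: [0.027, 1.0, -0.0, -0.0]
ft_force: [1.0, -0.2, -1.2]
grip_width: 0.0327
grasp_force: 60.1
```

{"op": "carry_out", "data": {"increments": [0,0,0,1.7,0,0,0,0,0.9,0,0,0,0,0,0,5.5,0,0,0,0,5.5,0,0,0,0]}}

```text
clock: 29.92
eef_pos: [0.5245, 0.0533, 0.0609]
tool_rot: [0.027, 1.0, 0.0, 0.001]
ft_force: [0.3, -0.2, -0.3]
grip_width: 0.0547
grasp_force: 0.0
```

{"op": "carry_out", "data": {"increments": [5.5,0,0,-2,0,5.5,0,0,-4,0,5.5,0,0,-4,0,8.5,2.1,-4.9,0,0,8.5,2.1,-4.9,0,0]}}

```text
clock: 30.55
eef_pos: [0.4769, -0.0431, 0.1614]
tool_rot: [0.026, 1.0, -0.0, 0.002]
ft_force: [0.6, 0.5, -0.7]
grip_width: 0.085
grasp_force: 0.0
```

{"op": "carry_out", "data": {"increments": [8.5,2.1,-4.9,0,0,8.5,2.1,-4.9,0,0,8.5,2.1,-4.8,2,0,8.5,0,0,4,0,8.5,0,0,0,0]}}

```text
clock: 31.18
eef_pos: [0.4032, -0.1845, 0.0983]
tool_rot: [0.028, 1.0, 0.001, -0.002]
ft_force: [-0.2, 0.0, -0.4]
grip_width: 0.085
grasp_force: 0.0
```

Run:
```python
from h import *
go([.406,-.1825,.005],3.09)
for c in ["top","scene"]:
  p=cam(c)
  for n in "insert button rail veeblock tray".split(): print(n,[(round(x["p"],2),np.round(w(p,x["xyz"]),4)) for x in bot.place_of(p,n)[:2]], rect(p,n,.015,.04) if n=="veeblock" else "")
```

```text
at [ 0.4032 -0.1845  0.0983] yaw 3.086 shift cm [-0.31  0.2   9.33] turn -0.004 j [-0.43  0.24 -0.36  0.97  0.   -0.37] f [-0.2  0.  -0.4] w 0.085
insert [(0.62, array([0.5198, 0.0537, 0.0535]))] 
button [(0.56, array([ 0.6105, -0.0211,  0.0487]))] 
rail [(0.61, array([0.6006, 0.0475, 0.0498]))] 
veeblock [(0.41, array([ 6.136e-01, -3.551e-01,  4.000e-04])), (0.36, array([ 0.4072, -0.1845,  0.0026]))] None
tray [(0.59, array([0.5649, 0.0061, 0.0438]))] 
insert [(0.63, array([0.5213, 0.0521, 0.0504]))] 
button [(0.5, array([ 0.6093, -0.0233,  0.0552]))] 
rail [(0.69, array([0.6014, 0.046 , 0.0469]))] 
veeblock [(0.59, array([ 0.4065, -0.1824,  0.0046]))] (0.54, array([ 0.4102, -0.1816]), array([0.0297, 0.0332]), np.float32(-0.206), array([0.017, 0.021, 0.029]))
tray [(0.65, array([0.5644, 0.0071, 0.0472]))]
```

The button was knocked aside, but it is still in the tray. Veeblock next.

{"op": "carry_out", "data": {"increments": [8.5,-0.3,0.2,3,0,8.5,0,0,3,0,8.5,0,0,2,0,8.5,0,0,1.3,0,8.5,0,0,0,0]}}

```text
clock: 32.5
eef_pos: [0.4081, -0.1827, 0.0061]
tool_rot: [0.027, 1.0, 0.0, -0.001]
ft_force: [0.1, -0.3, -0.6]
grip_width: 0.0848
grasp_force: 0.0
```

{"op": "carry_out", "data": {"increments": [0,0,0,0,0,0,0,0,0,0,0,0,0,0,0,0,0,0,0,0,0,0,0,-2,0]}}

```text
clock: 33.12
eef_pos: [0.4074, -0.1824, 0.026]
tool_rot: [0.027, 1.0, 0.001, -0.001]
ft_force: [-0.2, -0.5, -1.2]
grip_width: 0.0348
grasp_force: 59.9
```

{"op": "carry_out", "data": {"increments": [0,0,0,-4,0,0,0,0,-5,0,0,0,0,-5,0,0,-2.6,3.6,0,0,0,-2.6,3.6,0,0]}}

```text
clock: 33.75
eef_pos: [0.4653, -0.1136, 0.1678]
tool_rot: [0.028, 1.0, -0.0, 0.001]
ft_force: [0.5, -0.4, -0.6]
grip_width: 0.0347
grasp_force: 60.0
```

{"op": "carry_out", "data": {"increments": [0,-2.6,3.6,0,0,0,-2.6,3.6,0,0,0,0,0,1,0,0,0,0,2,0,0,0,0,0,0]}}

```text
clock: 34.38
eef_pos: [0.5178, -0.045, 0.1347]
tool_rot: [0.027, 1.0, 0.0, -0.003]
ft_force: [0.9, -0.4, -2.1]
grip_width: 0.0348
grasp_force: 60.1
```

Run:
```python
from h import *
go([.5175,-.0445,.058],3.08)
```

```text
at [ 0.5178 -0.045   0.1347] yaw 3.087 shift cm [-0.    0.05  7.67] turn 0.007 j [-0.09  0.35 -0.11  1.12 -0.   -0.03] f [ 0.9 -0.4 -2.1] w 0.0348
```

{"op": "carry_out", "data": {"increments": [0,0,0,3,0,0,0,0,3,0,0,0,0,1.4,0,0,0,0,0,0,5.5,0,0,0,0]}}

```text
clock: 35.0
eef_pos: [0.5215, -0.0451, 0.0642]
tool_rot: [0.027, 1.0, -0.0, 0.001]
ft_force: [0.9, -0.9, -0.2]
grip_width: 0.0516
grasp_force: 0.0
```

{"op": "carry_out", "data": {"increments": [5.5,0,0,0,0,5.5,0,0,-2,0,5.5,0,0,-4,0,5.5,0,0,-4,0,5.5,0,4.3,-2,0]}}

```text
clock: 35.62
eef_pos: [0.5245, -0.0033, 0.1865]
tool_rot: [0.029, 1.0, -0.0, 0.003]
ft_force: [0.5, 0.3, -0.1]
grip_width: 0.0551
grasp_force: 0.0
```

{"op": "carry_out", "data": {"increments": [5,0,0,-3,0,5,0,0,0,0,5,0,0,0,0,5,0,0,0,0,5,0,0,0,0]}}

```text
clock: 36.25
eef_pos: [0.5221, -0.0021, 0.2118]
tool_rot: [0.027, 1.0, -0.0, -0.001]
ft_force: [-0.2, -0.0, 0.5]
grip_width: 0.05
grasp_force: 0.0
```

Run:
```python
from h import *
go([.5,0,.2],3.08)
p=cam("wrist");cv2.imwrite("pics/w6.png",p["pixels"])
for n in "slider_grip pointer_tip insert button rail veeblock tray plate".split(): print(n,[(round(x["p"],2),np.round(w(p,x["xyz"]),4)) for x in bot.place_of(p,n)[:2]])
q=cloud(p);h=cv2.cvtColor(p["pixels"],cv2.COLOR_BGR2HSV)
m=(h[...,0]>10)&(h[...,0]<28)&(h[...,1]>140)&(q[...,2]<.046)&(q[...,2]>.03)&(q[...,0]>.38)&(q[...,0]<.48)&(abs(q[...,1])<.08)
v,u=np.where(m);print("brass",len(v),u.min() if len(u) else 0,u.max() if len(u) else 0,v.min(),v.max(),box(q[m]))
i=np.argsort(v)[:15];print("tip px",u[i].mean(),v[i].mean(),q[m][i].mean(0))
m2=(q[...,2]>.052)&(q[...,2]<.064)&(q[...,0]>.39)&(q[...,0]<.455)&(q[...,1]<.06)&(q[...,1]>-.08)
v,u=np.where(m2);print("cap",u.min(),u.max(),v.min(),v.max(),box(q[m2]))
a=(abs(q[...,2]-.035)<.004)&(q[...,0]>.36)&(q[...,0]<.49)&(abs(q[...,1])<.1);print("apron",box(q[a]))
```

```text
at [ 0.5221 -0.0021  0.2118] yaw 3.087 shift cm [2.21 0.09 1.18] turn 0.007 j [-0.    0.29  0.03  1.3   0.    0.05] f [-0.2 -0.   0.5] w 0.05
slider_grip [(0.92, array([ 0.4228, -0.0349,  0.0502]))]
pointer_tip [(0.66, array([0.447 , 0.0143, 0.0428]))]
insert [(0.92, array([0.5178, 0.0566, 0.0532]))]
button [(0.94, array([ 0.6099, -0.021 ,  0.0491])), (0.35, array([0.3998, 0.27  , 0.0026]))]
rail [(0.68, array([0.5923, 0.0493, 0.0527]))]
veeblock []
tray []
plate [(0.19, array([0.593 , 0.0513, 0.0541]))]
brass 125 263 271 110 129 (125, array([0.4576, 0.0115]), array([0.0088, 0.02  ]), 1.5)
tip px 266.93333333333334 112.46666666666667 [0.45015759 0.01171457 0.03967552]
cap 214 228 72 104 (459, array([ 0.4242, -0.0339]), array([0.0142, 0.0298]), 1.502)
apron (11209, array([0.4316, 0.003 ]), array([0.0907, 0.1995]), -0.064)
```

View pics/w6.png

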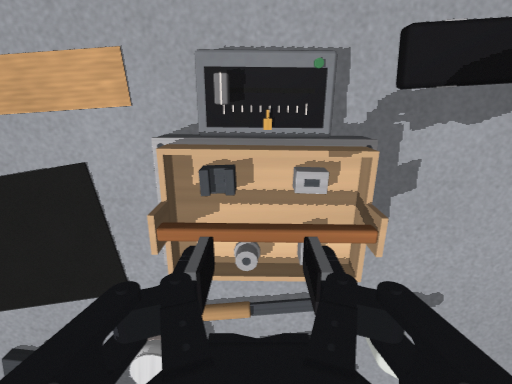

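All four parts are in the tray: veeblock (219,180), insert (312,181), button (247,255), rail behind the finger at (305,252). The cap's line is at column 221 and the pointer tip at (267,112), so about 47.5 mm of travel is needed.

{"op": "carry_out", "data": {"increments": [5,3.2,-1.2,0,0.01,5,3.2,-1.3,0,0,5,3.2,-1.2,2,0,5,0,0,4,0,5,0,0,2,0]}}

```text
clock: 37.33
eef_pos: [0.4232, -0.0331, 0.1315]
tool_rot: [0.032, 0.999, 0.0, -0.001]
ft_force: [0.2, 0.1, 0.7]
grip_width: 0.0501
grasp_force: 0.0
```

Run:
```python
from h import *
go([.4242,-.0339,.042],3.076)
```

```text
at [ 0.4232 -0.0331  0.1315] yaw 3.077 shift cm [-0.11 -0.08  8.95] turn 0.001 j [-0.08  0.17 -0.36  1.04  0.   -0.01] f [0.2 0.1 0.7] w 0.0501
```

{"op": "carry_out", "data": {"increments": [5,-0.1,-0.1,3,0,5,0,0,3,0,5,0,0,2,0,5,0,0,0.9,0,5,0,0,0,0]}}

```text
clock: 37.95
eef_pos: [0.4253, -0.034, 0.0436]
tool_rot: [0.032, 0.999, 0.0, -0.0]
ft_force: [-0.2, 0.6, 0.6]
grip_width: 0.0498
grasp_force: 0.0
```

{"op": "carry_out", "data": {"increments": [1,0,0,0,0,1,0,0,0,0,1,0,0,0,0,1,0,0,0,0,1,0,0,0,0]}}

```text
clock: 38.58
eef_pos: [0.4263, -0.0342, 0.0448]
tool_rot: [0.032, 0.999, -0.0, 0.001]
ft_force: [-2.3, 0.8, 6.1]
grip_width: 0.0126
grasp_force: 59.5
```

Run:
```python
from h import *
go([.4242+.066*.0475,-.0339+.998*.0475,.042],3.076)
p=cam("wrist");print([(round(x["p"],2),np.round(w(p,x["xyz"]),4)) for n in ["slider_grip","pointer_tip"] for x in bot.place_of(p,n)[:1]])
```

```text
at [ 0.4263 -0.0342  0.0448] yaw 3.078 shift cm [0.21 4.76 0.28] turn 0.002 j [-0.08  0.28 -0.48  0.81 -0.   -0.02] f [-2.3  0.8  6.1] w 0.0126
[(0.7, array([ 0.424 , -0.0324,  0.0493])), (0.36, array([0.446 , 0.0143, 0.0401]))]
```

{"op": "carry_out", "data": {"increments": [1,0,1,0,0,1,0,1.3,0,0,1,0,1.4,0,0,1,0,1.05,0,0,1,0,0,0,0]}}

```text
clock: 39.35
eef_pos: [0.4294, 0.0143, 0.0448]
tool_rot: [0.031, 1.0, 0.001, 0.001]
ft_force: [-0.1, 1.4, 5.9]
grip_width: 0.012
grasp_force: 59.6
```

Run:
```python
from h import *
go([.4242+.066*.0475,-.0339+.998*.0475,.042],3.076)
```

```text
at [0.4294 0.0143 0.0448] yaw 3.079 shift cm [ 0.2  -0.09  0.28] turn 0.003 j [ 0.03  0.29 -0.47  0.81  0.    0.1 ] f [-0.1  1.4  5.9] w 0.012
```

{"op": "carry_out", "data": {"increments": [4,0,0,0,0,4,0,0,0,0,4,0,0,-3,0,4,0,0,-4,0,4,0,0,-4,0]}}

```text
clock: 39.98
eef_pos: [0.4281, 0.0131, 0.1546]
tool_rot: [0.032, 0.999, -0.0, -0.0]
ft_force: [0.8, 0.5, -0.4]
grip_width: 0.0398
grasp_force: 0.0
```

{"op": "carry_out", "data": {"increments": [5,-3.2,-0.5,-4,0,5,-3.2,-0.5,-2,0,5,-3.2,-0.5,0,0,5,0,0,0,0,5,0,0,0,0]}}

```text
clock: 40.6
eef_pos: [0.5224, -0.0078, 0.213]
tool_rot: [0.032, 0.999, -0.0, -0.001]
ft_force: [0.2, -0.6, 0.9]
grip_width: 0.05
grasp_force: 0.0
```

```bash
cat > sl.py <<'E'
from h import *
go([.56,.003,.0966],1.51)
p=cam("wrist");cv2.imwrite("pics/sl%d.png"%p["shot"],p["pixels"]);print(p["shot"])
q=cloud(p);h=cv2.cvtColor(p["pixels"],cv2.COLOR_BGR2HSV)
m=(h[...,0]>10)&(h[...,0]<28)&(h[...,1]>140)&(q[...,2]<.046)&(q[...,2]>.03)&(q[...,0]>.38)&(q[...,0]<.48)&(abs(q[...,1])<.08)
m2=(q[...,2]>.052)&(q[...,2]<.064)&(q[...,0]>.39)&(q[...,0]<.455)&(q[...,1]<.08)&(q[...,1]>-.08)
a,b=box(q[m]),box(q[m2]);print(a,b,"along slot",(a[1]-b[1])@np.array([.066,.998]))
for n in ["slider_grip","pointer_tip"]: print([(round(x["p"],2),np.round(w(p,x["xyz"]),4)) for x in bot.place_of(p,n)[:1]])
E
python3 sl.py; ls pics
```

```text
at [ 0.5224 -0.0078  0.213 ] yaw 3.077 shift cm [-3.71  1.32 11.63] turn 1.567 j [-0.02  0.3   0.03  1.31  0.    0.05] f [ 0.2 -0.6  0.9] w 0.05
20
(124, array([0.4572, 0.0117]), array([0.0088, 0.02  ]), 1.532) (432, array([0.427 , 0.0152]), array([0.0134, 0.029 ]), 1.52) along slot -0.001499799999999999
[(0.64, array([0.426 , 0.0175, 0.0522]))]
[(0.41, array([0.4487, 0.0152, 0.0417]))]
s2.png
s5.png
scene0.png
sl20.png
t2.png
top0.png
w1.png
w3.png
w4.png
w6.png
```

Run:
```python
import cv2
i=cv2.imread("pics/sl20.png");cv2.imwrite("pics/slc.png",cv2.resize(i[40:150,180:360],None,fx=4,fy=4))
```

```text
(no output)
```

View pics/slc.png

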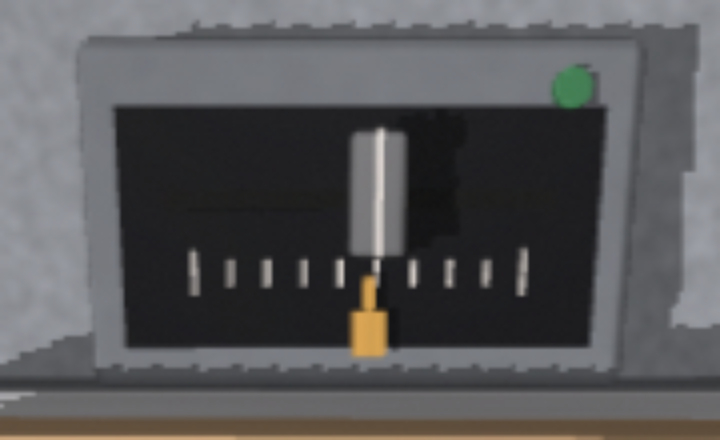

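The white line stands at column 379 and the tip at 370, about 1.5 mm past with parallax, well within tolerance. Now back over the handle and turn.

{"op": "carry_out", "data": {"increments": [8,-1.9,0.6,0,0,8,-1.8,0.7,0,0,8,0,0,0,0.174,8,0,0,0,0.174,8,0,0,0,0.174]}}

```text
clock: 41.38
eef_pos: [0.5605, 0.0031, 0.2138]
tool_rot: [0.291, 0.957, -0.0, -0.0]
ft_force: [-0.2, 0.4, -0.2]
grip_width: 0.08
grasp_force: 0.0
```

{"op": "carry_out", "data": {"increments": [8,0,0,0,0.174,8,0,0,0,0.174,8,0,0,0,0.174,8,0,0,0,0.174,8,0,0,0,0.174]}}

```text
clock: 42.0
eef_pos: [0.5604, 0.0031, 0.2139]
tool_rot: [0.667, 0.745, -0.0, -0.0]
ft_force: [-0.8, 0.4, -0.1]
grip_width: 0.0798
grasp_force: 0.0
```

{"op": "carry_out", "data": {"increments": [8,0,0,1,0.174,8,0,0,2,0,8,0,0,0,0,8,0,0,0,0,8,0,0,0,0]}}

```text
clock: 42.62
eef_pos: [0.5616, 0.0029, 0.1848]
tool_rot: [0.728, 0.686, 0.001, 0.001]
ft_force: [-0.4, 1.1, 0.1]
grip_width: 0.0801
grasp_force: 0.0
```

Run:
```python
from h import *
p=cam("wrist");c=cloud(p).reshape(-1,3)
print([(round(x["p"],2),np.round(w(p,x["xyz"]),4)) for n in ["handle","tray"] for x in bot.place_of(p,n)[:1]])
h=c[(c[:,2]>.110)&(c[:,2]<.13)&(c[:,0]>.5)&(c[:,0]<.62)]
for y in np.arange(-.09,.11,.03):
    s=h[abs(h[:,1]-y)<.008]
    if len(s)>5: print(round(y,2),len(s),np.round([s[:,0].min(),np.median(s[:,0]),s[:,0].max()],4))
print(np.round([h[:,1].min(),h[:,1].max()],3))
go([.5609,.0055,.095],1.507)
p=cam("top")
for n in ["mat","tray","button","insert","veeblock"]: print(n,[(round(x["p"],2),np.round(w(p,x["xyz"]),4)) for x in bot.place_of(p,n)[:1]],rect(p,n) if n=="mat" else "")
p=cam("scene")
for n in ["mat"]: print(n,[(round(x["p"],2),np.round(w(p,x["xyz"]),4)) for x in bot.place_of(p,n)[:1]])
```

```text
[(0.95, array([0.5606, 0.0044, 0.1144])), (0.86, array([0.5589, 0.0017, 0.0423]))]
-0.09 240 [0.5327 0.5525 0.5604]
-0.06 252 [0.548  0.5551 0.562 ]
-0.03 286 [0.55   0.557  0.5644]
0.0 315 [0.5521 0.5591 0.5659]
0.03 361 [0.5542 0.5613 0.5683]
0.06 396 [0.5563 0.5632 0.5706]
0.09 476 [0.5577 0.565  0.572 ]
[-0.107  0.115]
at [0.5615 0.0029 0.1844] yaw 1.512 shift cm [ 0.26 -0.08  8.94] turn 0.005 j [ 0.01  0.38  0.08  1.27 -0.    1.63] f [-0.6 -0.1 -1. ] w 0.0801
mat [(0.78, array([ 0.613 , -0.3498, -0.0015]))] (0.82, array([ 0.6141, -0.3528]), array([0.2053, 0.284 ]), np.float32(0.111), array([-0.003,  0.002,  0.008]))
tray [] 
button [] 
insert [(0.59, array([ 0.7906, -0.1621, -0.001 ]))] 
veeblock [] 
mat [(0.62, array([ 0.6136, -0.3541, -0.0033]))]
```

{"op": "carry_out", "data": {"increments": [8,0.1,-0.2,3,0,8,0,0,3,0,8,0,0,2,0,8,0,0,0.9,0,8,0,0,0,0]}}

```text
clock: 43.85
eef_pos: [0.5589, 0.004, 0.0944]
tool_rot: [0.728, 0.686, -0.0, -0.0]
ft_force: [-0.3, 0.2, -0.2]
grip_width: 0.0798
grasp_force: 0.0
```

{"op": "carry_out", "data": {"increments": [0,0,0,0,0,0,0,0,0,0,0,0,0,0,0,0,0,0,0,0,0,0,0,0,0]}}

```text
clock: 44.48
eef_pos: [0.56, 0.004, 0.0955]
tool_rot: [0.728, 0.686, 0.001, 0.001]
ft_force: [1.0, 0.2, 3.8]
grip_width: 0.013
grasp_force: 59.7
```

{"op": "carry_out", "data": {"increments": [0,0,0,-0.5,0,0,0,0,-1,0,0,0,0,-2,0,0,0,0,-2,0,0,0,0,-1.5,0]}}

```text
clock: 45.1
eef_pos: [0.5588, 0.004, 0.1653]
tool_rot: [0.728, 0.686, -0.0, -0.0]
ft_force: [0.5, -0.7, -6.6]
grip_width: 0.0129
grasp_force: 58.7
```

Run:
```python
from h import *
go([.6135,-.352,.055],1.679)
p=cam("scene");cv2.imwrite("pics/s7.png",cv2.resize(p["pixels"][100:300,40:360],None,fx=2.4,fy=2.4))
```

```text
at [0.5588 0.004  0.1653] yaw 1.512 shift cm [-35.22   7.57  11.02] turn -0.167 j [0.01 0.39 0.04 1.22 0.   1.64] f [ 0.5 -0.7 -6.6] w 0.0129
```

View pics/s7.png

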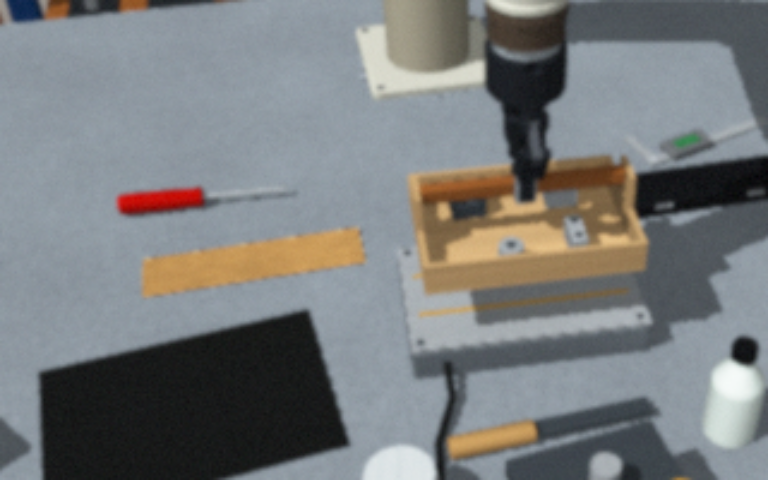

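The tray hangs level with all four parts in it: (468,207), (561,198), (511,246), (575,230). Carrying it to the mat.

{"op": "carry_out", "data": {"increments": [0,-1.5,0.3,0,0,0,-3,0.65,0,0,0,-4,0.85,0,0,0,-4.2,0.9,0,0,0,-4.2,0.9,0,0]}}

```text
clock: 45.78
eef_pos: [0.5842, -0.169, 0.1631]
tool_rot: [0.728, 0.686, -0.001, -0.001]
ft_force: [0.1, 0.5, -7.1]
grip_width: 0.0129
grasp_force: 58.7
```

{"op": "carry_out", "data": {"increments": [0,-4.2,0.9,0,0,0,-4.2,0.9,0,0,0,-4,0.85,0,0,0,-3.2,0.7,0,0,0,-2.7,0.6,0,0]}}

```text
clock: 46.4
eef_pos: [0.6123, -0.3544, 0.1623]
tool_rot: [0.728, 0.685, -0.001, -0.002]
ft_force: [0.3, -0.2, -7.0]
grip_width: 0.0127
grasp_force: 58.8
```

{"op": "carry_out", "data": {"increments": [0,0,0,0,-0.05,0,0,0,0,-0.06,0,0,0,1,-0.057,0,0,0,2,0,0,0,0,1,0]}}

```text
clock: 47.02
eef_pos: [0.6117, -0.3521, 0.1212]
tool_rot: [0.668, 0.744, -0.001, -0.003]
ft_force: [-0.5, 0.0, -7.0]
grip_width: 0.013
grasp_force: 58.9
```

Run:
```python
from h import *
go([.6135,-.352,.0535],1.679)
p=cam("scene")
for n in ["tray","mat"]: print(n,[(round(x["p"],2),np.round(w(p,x["xyz"]),4)) for x in bot.place_of(p,n)[:1]])
```

```text
at [ 0.6117 -0.3521  0.1212] yaw 1.678 shift cm [-0.03  0.22  6.76] turn -0.001 j [-0.52  0.72  0.48  1.34 -0.    0.94] f [-0.5  0.  -7. ] w 0.013
tray []
mat [(0.85, array([ 0.615 , -0.3543, -0.0021]))]
```

{"op": "carry_out", "data": {"increments": [0,0,0.1,2,0,0,0,0,2,0,0,0,0,1.3,0,0,0,0,0.7,0,0,0,0,0.4,0]}}

```text
clock: 47.8
eef_pos: [0.6151, -0.352, 0.061]
tool_rot: [0.668, 0.744, 0.0, 0.0]
ft_force: [0.7, -0.4, -7.3]
grip_width: 0.0125
grasp_force: 59.0
```

{"op": "carry_out", "data": {"increments": [0,0,0,0.3,0,0,0,0,0,0,3,0,0,0,0,6,0,0,0,0,6,0,0,-1,0]}}

```text
clock: 48.42
eef_pos: [0.6149, -0.3518, 0.0686]
tool_rot: [0.668, 0.744, 0.0, 0.0]
ft_force: [-0.5, 0.5, -0.7]
grip_width: 0.0599
grasp_force: 0.0
```

{"op": "carry_out", "data": {"increments": [6,0,0,-3,0,6,0,0,-4,0,6,0,0,-4,0,6,0,0,-3,0,6,0,0,0,0]}}

```text
clock: 49.05
eef_pos: [0.6167, -0.3528, 0.2134]
tool_rot: [0.668, 0.744, 0.001, 0.005]
ft_force: [-0.5, 0.3, -0.5]
grip_width: 0.0598
grasp_force: 0.0
```

Run:
```python
from h import *
go([.427,.0148,.2],1.50)
p=cam("scene");cv2.imwrite("pics/s8.png",cv2.resize(p["pixels"][130:330,20:340],None,fx=2.4,fy=2.4))
for n in "tray mat insert button rail veeblock slider_grip".split(): print(n,[(round(x["p"],2),np.round(w(p,x["xyz"]),4)) for x in bot.place_of(p,n)[:1]])
```

```text
at [ 0.6167 -0.3528  0.2134] yaw 1.679 shift cm [ 38.6  -14.9    1.01] turn 0.179 j [-0.52  0.69  0.67  1.54  0.    0.94] f [-0.5  0.3 -0.5] w 0.0598
tray [(0.7, array([ 0.6166, -0.3461,  0.0044]))]
mat []
insert [(0.46, array([ 0.5668, -0.3125,  0.0095]))]
button [(0.62, array([ 0.7308, -0.0054,  0.0043]))]
rail [(0.49, array([0.5549, 0.0025, 0.0422]))]
veeblock [(0.67, array([ 0.5764, -0.4071,  0.0112]))]
slider_grip [(0.37, array([0.4264, 0.0116, 0.0518]))]
```

View pics/s8.png

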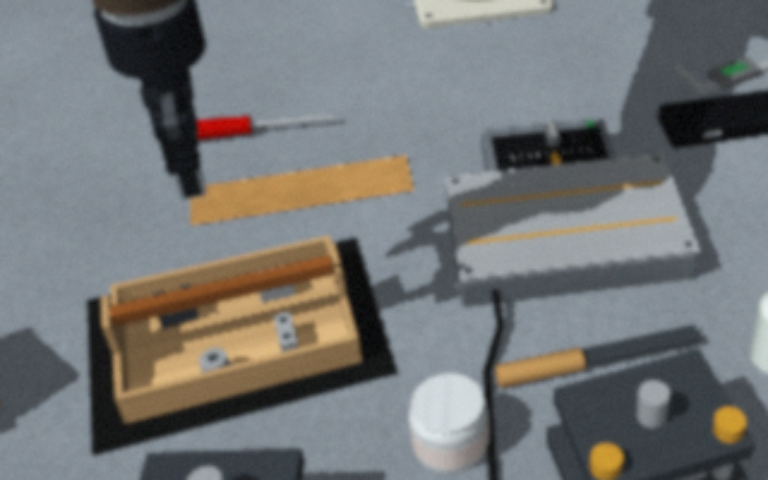

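The tray lies squarely on the mat with the parts in it, and the slider is still at the pointer. Back to the slider.

{"op": "carry_out", "data": {"increments": [5,4.8,-1.9,0,0,5,4.8,-1.9,0,0,5,4.8,-1.9,0,0,5,4.8,-1.8,0,0,5,4.8,-1.8,0,0]}}

```text
clock: 50.08
eef_pos: [0.4953, -0.1217, 0.2075]
tool_rot: [0.668, 0.744, 0.0, -0.0]
ft_force: [0.7, 0.6, 0.2]
grip_width: 0.0503
grasp_force: 0.0
```

{"op": "carry_out", "data": {"increments": [5,4.8,-1.8,0,0,5,4.8,-1.9,0,0,5,4.9,-1.9,0,0,5,0,0,0,-0.175,5,0,0,0,-0.175]}}

```text
clock: 50.7
eef_pos: [0.4246, 0.0158, 0.2078]
tool_rot: [0.525, 0.851, -0.0, 0.0]
ft_force: [-0.3, -0.3, 0.4]
grip_width: 0.05
grasp_force: 0.0
```

{"op": "carry_out", "data": {"increments": [5,0,0,1,-0.175,5,0,0,1,-0.175,5,0,0,1,-0.175,5,0,0,1,-0.175,5,0,0,1,-0.175]}}

```text
clock: 51.32
eef_pos: [0.4249, 0.015, 0.1572]
tool_rot: [0.116, 0.993, -0.0, -0.0]
ft_force: [0.2, -1.0, 0.7]
grip_width: 0.0501
grasp_force: 0.0
```

{"op": "carry_out", "data": {"increments": [5,0,0,1,-0.172,5,0,0,0,0,5,0,0,0,0,5,0,0,0,0,5,0,0,0,0]}}

```text
clock: 51.95
eef_pos: [0.4254, 0.015, 0.1481]
tool_rot: [0.033, 0.999, 0.0, 0.0]
ft_force: [0.0, 0.8, 0.1]
grip_width: 0.0498
grasp_force: 0.0
```

Run:
```python
from h import *
go([.4270,.0140,.044],3.076)
```

```text
at [0.4254 0.015  0.1481] yaw 3.075 shift cm [-0.16 -0.09 10.41] turn -0.001 j [ 0.04  0.15 -0.33  1.09 -0.    0.1 ] f [0.  0.8 0.1] w 0.0498
```

{"op": "carry_out", "data": {"increments": [5,-0.1,-0.1,4,0,5,0,0,3,0,5,0,0,2,0,5,0,0,1.4,0,5,0,0,0,0]}}

```text
clock: 52.58
eef_pos: [0.4252, 0.0139, 0.043]
tool_rot: [0.033, 0.999, -0.0, -0.001]
ft_force: [-0.7, 0.7, 1.2]
grip_width: 0.0496
grasp_force: 0.0
```

{"op": "carry_out", "data": {"increments": [1,0,0,0,0,1,0,0,0,0,1,0,0,0,0,1,0,0,0,0,1,0,0,0,0]}}

```text
clock: 53.2
eef_pos: [0.4269, 0.014, 0.0448]
tool_rot: [0.033, 0.999, 0.0, 0.001]
ft_force: [-1.3, 0.3, 6.4]
grip_width: 0.0125
grasp_force: 59.6
```

{"op": "carry_out", "data": {"increments": [1,0,-1,0,0,1,0,-1.3,0,0,1,0,-1.3,0,0,1,0,-1,0,0,1,0,-0.3,0,0]}}

```text
clock: 53.82
eef_pos: [0.4238, -0.0347, 0.0448]
tool_rot: [0.033, 0.999, 0.001, 0.001]
ft_force: [0.1, 7.2, 5.4]
grip_width: 0.0124
grasp_force: 59.7
```

Run:
```python
from h import *
go([.4242,-.0345,.044],3.076)
```

```text
at [ 0.4238 -0.0347  0.0448] yaw 3.075 shift cm [-0.04  0.02  0.08] turn -0.001 j [-0.08  0.28 -0.48  0.8   0.   -0.02] f [0.1 7.2 5.4] w 0.0124
```

The 7 N in y means the slider is at its stop. Releasing, retreating and checking.

{"op": "carry_out", "data": {"increments": [4,0,0,0,0,4,0,0,0,0,4,0,0,-3,0,4,0,0,-4,0,4,0,0,-4,0]}}

```text
clock: 54.45
eef_pos: [0.4224, -0.0349, 0.1546]
tool_rot: [0.033, 0.999, -0.0, -0.001]
ft_force: [1.6, -0.6, -0.2]
grip_width: 0.0402
grasp_force: 0.0
```

{"op": "carry_out", "data": {"increments": [5,-3.2,1.2,-4,0,5,-3.2,1.2,-2,0,5,-3.2,1.2,0,0,5,0,0,0,0,5,0,0,0,0]}}

```text
clock: 55.08
eef_pos: [0.52, -0.0054, 0.2129]
tool_rot: [0.033, 0.999, -0.0, -0.001]
ft_force: [0.5, 0.1, 0.5]
grip_width: 0.0498
grasp_force: 0.0
```

```bash
python3 sl.py
python3 - <<'E'
from h import *
p=cam("top")
for n in "tray mat insert button rail veeblock case oil grease file driver caliper".split(): print(n,[(round(x["p"],2),np.round(w(p,x["xyz"]),4)) for x in bot.place_of(p,n)[:1]])
E
```

```text
at [ 0.52   -0.0054  0.2129] yaw 3.076 shift cm [-3.97  1.1  11.62] turn 1.566 j [-0.01  0.29  0.02  1.31 -0.    0.06] f [0.5 0.1 0.5] w 0.0498
27
(120, array([0.4574, 0.012 ]), array([0.0088, 0.019 ]), 1.508) (454, array([ 0.4239, -0.0338]), array([0.014 , 0.0295]), 1.511) along slot 0.047919399999999994
[(0.9, array([ 0.4231, -0.0327,  0.0495]))]
[(0.42, array([0.4486, 0.0172, 0.0428]))]
tray [(0.81, array([ 0.618 , -0.3504,  0.0026]))]
mat []
insert [(0.67, array([ 0.5661, -0.3099,  0.0057]))]
button [(0.42, array([ 0.6689, -0.3703,  0.007 ]))]
rail [(0.5, array([ 0.647 , -0.3085,  0.0055]))]
veeblock []
case [(0.9, array([0.3991, 0.2677, 0.0004]))]
oil [(0.91, array([0.7668, 0.1601, 0.0015]))]
grease [(0.67, array([ 7.890e-01, -1.623e-01,  3.000e-04]))]
file [(0.73, array([ 4.004e-01,  2.680e-01, -2.000e-04]))]
driver [(0.54, array([ 0.2857, -0.3306,  0.0011]))]
caliper [(0.64, array([0.2955, 0.3284, 0.0017]))]
```

The slider is back within about 0.1 mm of its starting position, and the tray and parts are in place.

```bash
python3 -c "
from workcell import bot
print(bot.job_done())"
```

```text
the job is handed in; nothing more can be done
None
```

The job is handed in, with no verdict returned: all four parts (there was no stepped punch this run) were demagnetised in the tray with the slider about 1.5 mm from the pointer, the loaded tray now stands on the mat, and the slider is back at off.

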